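# Shim a worn spring to its test load

## Robot

A 6-joint arm with a two-finger parallel gripper is mounted at the origin on a cart in front of the work surface, level with it; the furniture and walls round the work are solid. World frame = base frame: x ahead of the robot, y to its left, z up, the work surface at z = 0. Lengths are in mm, angles in rad, forces in N, time in s.
With the tool pointing down it reaches from about 300 to 775 mm from the base axis. Payload 14.6 kg.
Tool frame: the origin (TCP) lies at the very end of the fingers, on their centre line; the grasp point (between the pads) lies 19 mm behind it; z points along the fingers, y is the line along which they close (so a half turn about z gives the same grasp; the last joint's range is limited). The gripper opens to 94 mm and grips with 3 to 60 N. Pads are 16 mm wide; open, the fingers measure 119 mm over their backs; the gripper's body (75 mm by 177 mm) begins 78 mm behind the grasp point.
Start: joints at [1.176, 0.3, 1.521, -0, 1.321, -0.067], TCP at [177.076, 520.705, 205.446] pointing down, gripper open.
Joint ranges: [-3.03, 3.03], [-0.79, 2.21], [0.23, 2.52], [-1.04, 4.18], [0, 3.07], [-2.55, 2.55]. Speed limits (rad/s): [2.22, 2.22, 2.57, 3.14, 3.14, 3.14].

## Interface

Orientations are given as [roll, pitch, yaw] about the fixed x, y, z axes, in that order (R = Rz(yaw) Ry(pitch) Rx(roll)).
In Python, from cell import manip, camera, get_calibration gives the robot as it stands. The module is installed in compiled form; this text tells all that it offers.
- The arm moves only by the tool jog_arm, never from a script. Its argument "plan" is one flat list of numbers, 6 for each row, row after row: the shift along the world's x, y, z in m, then the turn, a rotation vector about the world's x, y, z in degrees. A call has 1 to 20 rows; each row is the pose to reach, as a shift and turn from the pose commanded when the call began; what a row does not reach only later rows make up. A row lasts 1/10 s, in which the tool goes at most 50 mm and 8.59 degrees, less where a joint would pass 70% of its speed; a pose out of reach is approached as far as the arm can. A call with a gripper value outside its range is refused whole. "claw" is the finger opening in m, from 0 to 0.094, set as the call begins (left out, the last holds). The fingers move at their own pace and stop on an object; "force" is the grip in N (left out, the last holds). Time passes only in rows, so rows that repeat a pose let the fingers close. It gives the time, the measured TCP pose, the force, the opening and the grip force at its end, in the units of the state.
- manip.read_state(): the state, without advancing time (a new reading comes with each control period).
- camera(name): name is "side" or "top"; returns (picture, depth): 420x560x3 uint8, red, green, blue; 420x560 float32, mm along the optical axis (not along the pixel's ray), 0 where there is no reading.
- get_calibration(name): a dict with "fx", "fy", "cx", "cy" (pixels), "origin" and "attitude" of the camera in the world. Camera axes: x right, y down, z forward; pixel columns grow to the right and rows downward; lengths in mm; the calibration is good to about 2 mm. A picture is of the moment at which its call begins. get_calibration takes no time and is no camera call.
- manip.sign_off(): hands the job in; it is judged then, once.
The state is a dict: "clock": time; "joints": joint angles; "qd": joint speeds; "effort": joint torques, N m; "eef_pos": TCP position; "eef_rot": TCP orientation; "wrist_force": force on the tool from outside, world axes, zero at the start; "moment": the same for the moment, N m; "finger_gap": finger opening in mm; "finger_force": force on a finger pad.
Only numpy, scipy, OpenCV 4.12 (cv2) and the standard library are available. Lean on these libraries where they do the work, as an engineer would, in place of code of your own. Each camera call takes 0.05 s, during which the arm holds its last target. There are 200 camera calls.

## Task

The coil spring on the tester has sagged by an unknown amount and pushes back too weakly. Press the cap down until its red index is level with the blue height mark, hold it there for a second and read the force; let it up, slide the brass wedge in by its knob as far as needed, and press to the mark again and hold a second to prove that the spring now pushes back with 15 N there (within 1 N). Never load the spring with more than 20 N; at the end leave the cap up and the wedge as set, and leave everything else alone.

Things in the scene. Friction and masses are not known exactly. Their poses are not given: they have to be found in the camera images.
- tester: grey spring tester fixed to the bench, plate 130x250x14 mm. Origin under the plate on the bench; local x points to the column at the back, y along the long side towards the wedge's knob, z up. The coil spring stands at local (0, -45) mm between a lower seat and the pressure cap; the column that guides the cap is 56 mm behind the spring, its top 125 mm above the bench
- cap_top (a point): centre of the flat top of the pressure cap: aluminium disc, 44 mm across, 10 mm thick, red line round it, 90 mm above the bench when up (higher as the wedge goes in). Press here, e.g. with closed fingertips: it goes straight down at most 30 mm and springs back. The push is an unknown preload of 1.5 to 8.5 N plus 0.6 N per mm pressed
- cap_line (a point): tip of the small red index that moves with the cap (on the carriage, beside the white scale strip), 5 mm below the cap's upper face
- mark_line (a point): tip of the blue height mark, set on the white scale strip 5 to 7 mm below where the red index rests with the wedge out; it stays where it is. The spring is at the marked height when red index and blue mark are level
- wedge (a joint): how far the brass wedge under the spring's seat is slid in, m: 0 out, 0.060 fully in; starts nearly out. It slides along the tester's -y (towards the spring) and lifts seat, spring and cap 1 mm per 3 mm: each mm slid in adds 0.2 N to the push at the mark. It drags with about 12 to 15 N and stays where it is left. Slide it with the cap let up
- wedge_knob (a point): centre of the black upright knob at the wedge's outer end: 20 mm across, from 52 to 78 mm above the bench, this point at 65 mm; 135 mm from the spring's axis when the wedge is out
- ring_gauge: bystander: loose steel ring gauge, 58 mm across, 18 mm high; origin at the centre of its underside
- bushing: bystander: loose bronze bushing, 22 mm across, 21 mm high; origin at the centre of its underside
- inspect_stamp: bystander: loose black hand stamp with a red band, standing, 24 mm across, 63 mm high; origin at the centre of its underside

How it is judged:
By the outcome, as a careful person would: the job done as asked, in the order asked, and still so for the second after the job is handed in, with the robot touching nothing.
It also fails if it takes over 70 s, if anything falls off the work surface, if the arm or the gripper's body presses on something with over 40 N, if the wrist force passes 120 N, or if a joint passes its speed limit or range.

## Working session

There is one attempt and no reset: what is moved stays moved. The work goes in short steps, Python scripts to look and compute and a tool call to move; the robot and the scene stay as the last step left them, time stands still between calls to the robot, and variables do not carry over. Pictures are saved under pics/ and viewed, at most 10 in all, crops included, and the job is handed in when it is done.

Besides the shell and the picture viewer there is one more tool, called after ">>>" by a JSON object that holds its "api" and its "payload". jog_arm: Moves the arm, as the interface text tells. Its arguments: {"type":"object","properties":{"plan":{"type":"array"},"claw":{"type":"number"},"force":{"type":"number"}},"required":["plan"]}

```bash
mkdir -p pics; cat > h.py <<'E'
import numpy as np, cv2
from cell import manip, camera, get_calibration
from scipy.spatial.transform import Rotation as R
def cal(n):
    c=get_calibration(n); return c
def Rm(c):
    a=np.array(c["attitude"]); 
    return a if a.shape==(3,3) else R.from_euler('xyz',a).as_matrix()
def pt(n,u,v,d):
    c=cal(n); return Rm(c)@np.array([(u-c["cx"])/c["fx"]*d,(v-c["cy"])/c["fy"]*d,d])+np.array(c["origin"])
def proj(n,p):
    c=cal(n); q=Rm(c).T@(np.array(p)-c["origin"]); return q[0]/q[2]*c["fx"]+c["cx"],q[1]/q[2]*c["fy"]+c["cy"]
def onz(n,u,v,z):
    a=pt(n,u,v,1.);o=np.array(cal(n)["origin"]);d=a-o;return o+d*(z-o[2])/d[2]
E
python3 - <<'E'
from h import *
for n in("side","top"):
    p,d=camera(n); np.savez(f"pics/{n}0.npz",p=p,d=d); cv2.imwrite(f"pics/{n}0.png",p[:,:,::-1]); print(n,get_calibration(n))
print(manip.read_state())
E
```

```text
side {'fx': 463.0580535395029, 'fy': 463.0580535395029, 'cx': 289.7154171660256, 'cy': 207.9284956771324, 'origin': array([1182.9229942 ,  345.49651441,  717.1542005 ]), 'attitude': array([-2.36729575, -0.01362098,  2.17572346])}
top {'fx': 444.76022502455885, 'fy': 444.76022502455885, 'cx': 278.7350025359892, 'cy': 204.49592741484574, 'origin': array([502.32228006, -24.42472348, 997.29297338]), 'attitude': array([-2.97386564, -0.01575033, -1.54827223])}
{'clock': 0.1, 'joints': array([ 1.17644714e+00,  3.00378641e-01,  1.52154564e+00,  1.87176199e-05,
        1.32069701e+00, -6.66035860e-02]), 'qd': array([ 0.00033975, -0.00071522, -0.00014538, -0.0011035 ,  0.00065025,
       -0.00033924]), 'effort': array([ 1.60379313e-03, -5.32646263e+01, -3.53284979e+01,  7.09694345e-02,
        2.35309219e-02, -3.31524939e-05]), 'eef_pos': array([176.95559991, 520.49647687, 204.95204009]), 'eef_rot': array([-3.14056751e+00, -8.65504494e-05,  2.81384237e+00]), 'wrist_force': array([-0.13395332,  0.36341226, -1.23622586]), 'moment': array([ 0.04343369, -0.00480233,  0.00238432]), 'finger_force': 0.0, 'finger_gap': 93.90836785458286}
```

View pics/side0.png

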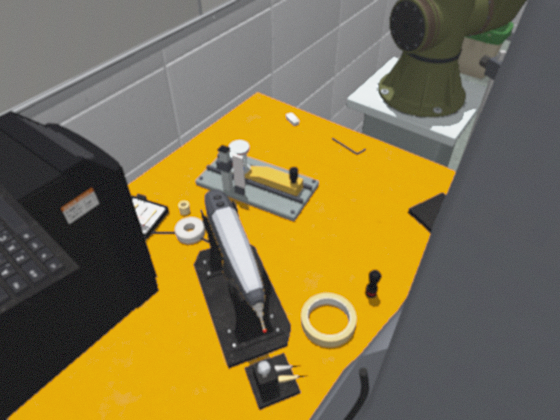

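View pics/top0.png

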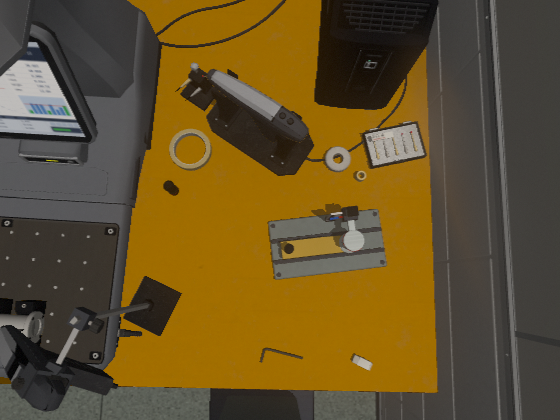

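The side view shows the tester around (255,178): cap at about (238,148), knob at (294,176). In the top view the cap is at (354,241), the knob at (289,249) and the column at about (349,213). The stamp, ring and bushing are well clear. I'll measure from enlarged crops.

```bash
python3 - <<'E'
from h import *
s=np.load("pics/side0.npz");t=np.load("pics/top0.npz")
a=cv2.resize(s["p"][130:220,190:325],None,fx=5.9,fy=5.9,interpolation=cv2.INTER_CUBIC)
cv2.imwrite("pics/side0c.png",a[:,:,::-1])
a=cv2.resize(t["p"][195:285,260:395],None,fx=5.9,fy=5.9,interpolation=cv2.INTER_CUBIC)
cv2.imwrite("pics/top0c.png",a[:,:,::-1])
print("cap",onz("top",354,241,90),pt("top",354,241,t["d"][241,354]))
print("knob",onz("top",289,248.5,78),pt("top",289,248,t["d"][248,289]))
print("capside",onz("side",239,147,90),pt("side",239,147,s["d"][147,239]))
print("knobside",onz("side",294,171,78),pt("side",294,171,s["d"][171,294]))
for u,v in((275,224),(379,213),(279,274),(382,263)): print(onz("top",u,v,14))
E
```

```text
cap [ 584.38105259 -190.94746954   90.        ] [ 584.30415265 -190.79140969   90.85025875]
knob [566.7730521  -58.63969935  78.        ] [567.8811268  -58.66184508  76.88820487]
capside [ 585.19289327 -191.14760727   90.        ] [ 588.55197076 -188.13181611   93.52442092]
knobside [569.5368049  -57.09873598  78.        ] [572.06430586 -55.43981317  80.63367886]
[624.91102852 -28.83910311  14.        ]
[ 655.46024028 -261.48673074   14.        ]
[515.17870995 -40.20668013  14.        ]
[ 544.25662079 -266.41823231   14.        ]
```

View pics/side0c.png

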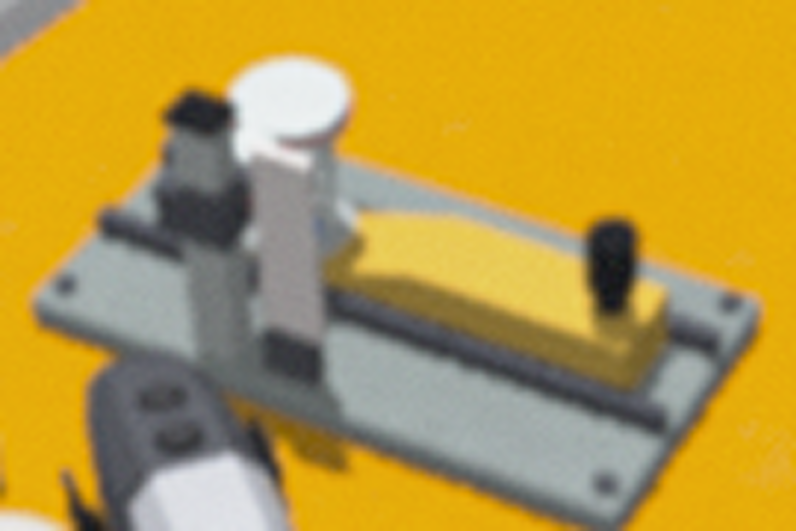

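View pics/top0c.png

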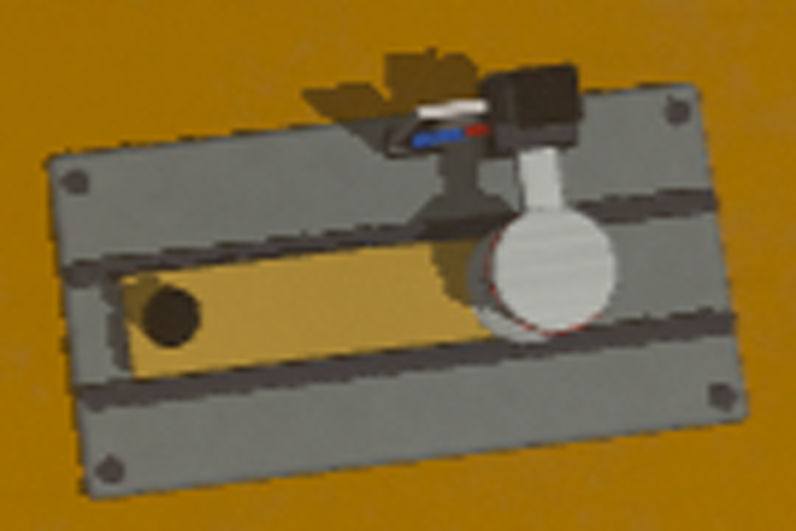

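The side view sees only the strip's back. In the top view the blue mark is at about (334,218) and the red index at about (341,217), both at a grazing angle. I'll get their heights from averaged depth.

```bash
cat >> h.py <<'E'
def marks(N=16,show=True):
    P=[];D=[]
    for i in range(N):
        p,d=camera("top");P.append(p.astype(float));d=d.copy();d[d==0]=np.nan;D.append(d)
    p=np.mean(P,0);d=np.nanmean(D,0);sd=np.nanstd(D,0)
    r=slice(205,228);c=slice(322,350);out={}
    for n,m in(("red",(p[...,0]-p[...,1:3].max(2)>50)),("blue",(p[...,2]-p[...,:2].max(2)>50))):
        v,u=np.nonzero(m[205:228,322:350]);v+=205;u+=322
        q=np.array([pt("top",a,b,d[b,a]) for a,b in zip(u,v)])
        out[n]=(u,v,q)
        if show:
            print(n,len(u))
            for a,b,z in zip(u,v,q): print(a,b,p[b,a].astype(int),z.round(1),sd[b,a].round(1))
    return out,p,d
E
python3 - <<'E'
from h import *
o,p,d=marks()
v,u=np.mgrid[237:246,350:359]
q=np.array([pt("top",a,b,d[b,a]) for a,b in zip(u.ravel(),v.ravel())]);print("cap",q.mean(0),q[:,2].std())
a=cv2.resize(p[200:230,320:360].astype(np.uint8),None,fx=18,fy=18,interpolation=cv2.INTER_NEAREST)
cv2.imwrite("pics/m0.png",a[:,:,::-1])
print(manip.read_state()["clock"])
E
```

```text
red 10
345 205 [158 108   3] [ 6.742e+02 -1.874e+02 -2.000e-01] 2.1
345 206 [158 108   5] [ 671.6 -187.2    1.2] 2.4
339 216 [111  56  45] [ 635.7 -160.7   86.9] 1.7
340 216 [124  45  31] [ 635.8 -162.7   87. ] 1.4
341 216 [127  42  28] [ 636.  -164.9   86. ] 1.5
342 216 [93 37 23] [ 635.9 -166.9   86.7] 1.4
339 217 [137  42  35] [ 633.6 -160.6   87.2] 1.5
340 217 [138  36  19] [ 633.7 -162.7   87. ] 1.4
341 217 [116  40  25] [ 633.7 -164.8   87. ] 1.2
342 217 [97 40 26] [ 633.8 -166.9   86.9] 1.4
blue 13
335 217 [ 50  77 140] [ 634.3 -153.2   80.7] 1.6
336 217 [ 48  77 144] [ 634.4 -155.4   80.4] 1.4
337 217 [ 49  77 145] [ 634.4 -157.4   80.9] 1.3
330 218 [ 48  73 135] [ 631.4 -142.3   84.5] 1.7
331 218 [ 49  78 148] [ 631.5 -144.4   84.6] 1.3
332 218 [ 49  78 147] [ 631.5 -146.5   84.6] 1.4
333 218 [ 48  72 135] [ 631.8 -148.7   83.3] 1.6
334 218 [ 48  75 141] [ 632.2 -151.1   80.7] 2.1
335 218 [ 49  77 144] [ 632.3 -153.3   80.4] 1.1
336 218 [ 48  71 130] [ 632.2 -155.3   81.2] 1.6
337 218 [ 53  73 124] [ 632.4 -157.5   80.3] 1.5
330 219 [ 48  68 125] [ 629.3 -142.3   84.7] 1.0
331 219 [ 48  69 126] [ 629.4 -144.4   84.4] 1.6
cap [ 584.29694171 -190.76805961   90.98172976] 0.44163027740105637
0.9
```

View pics/m0.png

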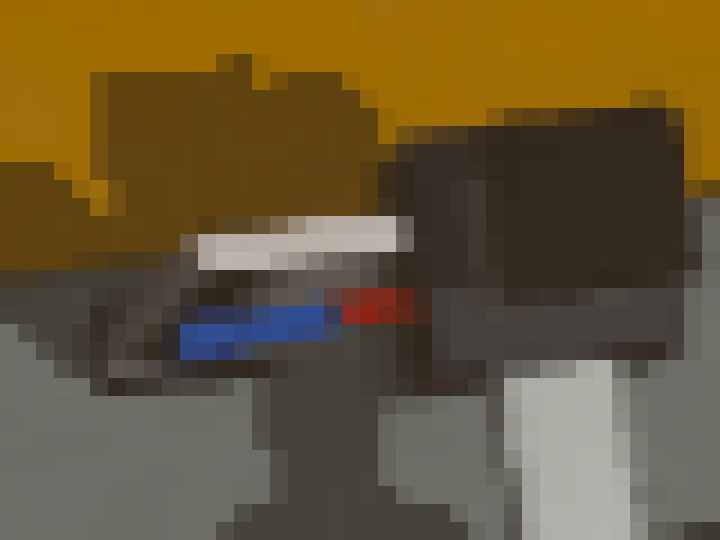

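Depth puts the red index top at 87.0 mm and the blue tip top at 80.6 mm, so about 6.4 mm to press. The cap top at 91.0 is consistent with the index sitting 5 mm below it. Next I'll check heights along the transit path.

```bash
python3 - <<'E'
from h import *
t=np.load("pics/top0.npz");d=t["d"]
v,u=np.mgrid[0:420,0:560]
c=cal("top");X=np.stack([(u-c["cx"])/c["fx"]*d,(v-c["cy"])/c["fy"]*d,d],-1)@Rm(c).T+c["origin"]
x,y,z=X[...,0].ravel(),X[...,1].ravel(),X[...,2].ravel();ok=d.ravel()>0
print("y:",list(range(600,-350,-50)))
for x0 in range(850,0,-50):
    r=[]
    for y0 in range(600,-350,-50):
        m=ok&(abs(x-x0)<25)&(abs(y-y0)<25); r.append(int(z[m].max()) if m.any() else -999)
    print(x0,r)
E
```

```text
y: [600, 550, 500, 450, 400, 350, 300, 250, 200, 150, 100, 50, 0, -50, -100, -150, -200, -250, -300]
850 [-999, -999, -999, -999, 349, 463, 390, 124, 23, 22, 178, 190, 194, 192, 16, 7, 7, 34, 34]
800 [-999, 104, 216, 310, 340, 453, 343, 106, 22, 23, 23, 17, 192, 193, 179, 22, 21, 34, 26]
750 [-999, 101, 207, 213, 218, 220, 213, 92, 24, 23, 4, 6, 19, 170, 166, 22, 25, 27, 29]
700 [-999, 98, 100, 98, 100, 100, 97, 81, 67, 5, 6, 5, 6, 5, 5, 4, 7, 5, 5]
650 [-999, 92, 95, 95, 95, 95, 95, 80, 5, 4, 5, 4, 17, 18, 18, 127, 128, 19, 6]
600 [-999, 92, 94, 94, 94, 93, 94, 5, 5, 5, 5, 5, 24, 80, 48, 95, 95, 30, 5]
550 [-999, 92, 93, 94, 94, 94, 93, 5, 5, 6, 4, 5, 14, 81, 47, 90, 94, 28, 12]
500 [-999, -999, 94, 94, 94, 93, 94, 20, 20, 6, 6, 5, 5, 19, 19, 17, 14, 6, 5]
450 [-999, -999, 143, 151, 160, 94, 94, 382, 362, 18, 6, 4, 4, 4, 5, 5, 4, 5, 4]
400 [-999, -999, 87, 162, 300, 343, 383, 371, 357, 4, 6, 5, 5, 6, 5, 4, 6, 5, 5]
350 [-999, -999, 89, 93, 107, 347, 388, 378, 5, 6, 5, 5, 11, 10, 8, 5, 15, 15, 5]
300 [-999, 4, 86, -999, -999, 1, 79, 249, 5, 5, 6, 6, 6, 5, 5, 6, 13, 14, 6]
250 [-999, 0, -999, -999, -2, -999, 0, 3, 0, 1, 0, 1, 0, 3, 1, 1, 1, 1, 1]
200 [-999, -999, -999, -999, -999, -999, -999, -999, -999, -999, -999, -999, -999, -999, -999, -999, -999, -999, -999]
150 [-999, -999, -999, -999, -999, -999, -999, -999, -615, -612, -611, -611, -614, -613, -611, -613, -628, -999, -999]
100 [-713, -711, -708, -710, -712, -710, -708, -709, -618, -609, -342, -343, -346, -350, -353, -608, -619, -710, -707]
50 [-709, -709, -710, -710, -710, -708, -708, -707, -616, -612, -999, -999, -999, -999, -999, -609, -624, -706, -708]
```

>>> {"api": "jog_arm", "payload": {"plan": [0, 0, 0.045, 0, 0, 0, 0, 0, 0.09, 0, 0, 0, 0, 0, 0.135, 0, 0, 0, 0, 0, 0.18, 0, 0, 0, 0, 0, 0.225, 0, 0, 0, 0, 0, 0.27, 0, 0, 0, 0.011, -0.037, 0.28, 0, 0, -8, 0.022, -0.074, 0.28, 0, 0, -16, 0.033, -0.111, 0.28, 0, 0, -24, 0.044, -0.148, 0.28, 0, 0, -32, 0.055, -0.185, 0.28, 0, 0, -40, 0.066, -0.222, 0.28, 0, 0, -48, 0.077, -0.259, 0.28, 0, 0, -56, 0.088, -0.296, 0.28, 0, 0, -64, 0.099, -0.333, 0.28, 0, 0, -72, 0.11, -0.37, 0.28, 0, 0, -80, 0.121, -0.407, 0.28, 0, 0, -88, 0.132, -0.444, 0.28, 0, 0, -96, 0.143, -0.481, 0.28, 0, 0, -104, 0.154, -0.518, 0.28, 0, 0, -112], "claw": 0}}

```text
clock: 2.9
eef_pos: [331.0, 1.1, 485.7]
eef_rot: [3.141, -0.001, 0.853]
wrist_force: [0.7, 1.0, -0.3]
finger_gap: 0.4
finger_force: 0.0
```

>>> {"api": "jog_arm", "payload": {"plan": [0.028, -0.022, 0, 0, 0, -4.6, 0.056, -0.043, 0, 0, 0, -9.2, 0.084, -0.065, 0, 0, 0, -13.8, 0.112, -0.086, -0.02, 0, 0, -18.4, 0.14, -0.108, -0.05, 0, 0, -23, 0.168, -0.13, -0.09, 0, 0, -27.6, 0.196, -0.151, -0.13, 0, 0, -32.2, 0.224, -0.173, -0.17, 0, 0, -36.8, 0.251, -0.194, -0.21, 0, 0, -41.4, 0.251, -0.194, -0.25, 0, 0, -41.4, 0.251, -0.194, -0.29, 0, 0, -41.4, 0.251, -0.194, -0.32, 0, 0, -41.4, 0.251, -0.194, -0.345, 0, 0, -41.4, 0.251, -0.194, -0.36, 0, 0, -41.4, 0.251, -0.194, -0.37, 0, 0, -41.4, 0.251, -0.194, -0.37, 0, 0, -41.4, 0.251, -0.194, -0.37, 0, 0, -41.4]}}

```text
clock: 4.6
eef_pos: [582.6, -191.5, 116.6]
eef_rot: [3.141, -0.001, 0.136]
wrist_force: [1.0, 0.7, 0.1]
finger_gap: 0.7
finger_force: 0.0
```

```bash
python3 - <<'E'
from h import *
W=[]
o,p,d=marks(8,False)
for n in o: print(n,len(o[n][0]),o[n][2].mean(0) if len(o[n][0]) else "")
s=manip.read_state();print(s["eef_pos"],s["eef_rot"],s["wrist_force"],s["clock"])
a=cv2.resize(p[130:330,200:440].astype(np.uint8),None,fx=2.5,fy=2.5)
b=cv2.resize(camera("side")[0][90:220,180:336],None,fx=2.5,fy=2.5); 
b=cv2.copyMakeBorder(b,0,a.shape[0]-b.shape[0],0,0,0)
im=np.hstack([a,b]);im=im[:,:800] if im.shape[1]<=800 else cv2.resize(im,(800,int(im.shape[0]*800/im.shape[1])))
cv2.imwrite("pics/v1.png",im[:,:,::-1])
E
```

```text
red 14 [ 656.29633349 -172.81235297   37.51151565]
blue 0 
[ 582.14523409 -191.33948843  115.69643818] [ 3.14140370e+00 -3.12823750e-04  1.36468042e-01] [ 0.75906879 -0.45069717  0.21834174] 5.0
```

View pics/v1.png

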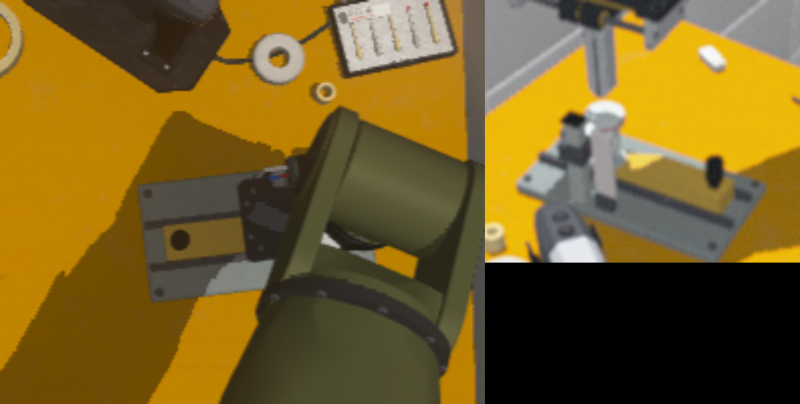

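>>> {"api": "jog_arm", "payload": {"plan": [0, 0, -0.01, 0, 0, 0, 0, 0, -0.018, 0, 0, 0, 0, 0, -0.022, 0, 0, 0, 0, 0, -0.024, 0, 0, 0, 0, 0, -0.025, 0, 0, 0, 0, 0, -0.026, 0, 0, 0, 0, 0, -0.027, 0, 0, 0, 0, 0, -0.028, 0, 0, 0, 0, 0, -0.028, 0, 0, 0, 0, 0, -0.028, 0, 0, 0]}}

```text
clock: 6.05
eef_pos: [582.1, -191.3, 88.0]
eef_rot: [3.141, -0.0, 0.136]
wrist_force: [-4.7, 1.0, 5.9]
finger_gap: 0.5
finger_force: 3.0
```

```bash
cat >> h.py <<'E'
def level(N=16):
    P=[];D=[];F=[];Z=[]
    for i in range(N):
        p,d=camera("top");P.append(p[212:222,326:346].astype(float));d=d.copy();d[d==0]=np.nan;D.append(d[212:222,326:346])
        s=manip.read_state();F.append(s["wrist_force"]);Z.append(s["eef_pos"])
    p=np.mean(P,0);d=np.nanmean(D,0)
    v,u=np.mgrid[212:222,326:346];z=np.array([[pt("top",u[i,j],v[i,j],d[i,j])[2] for j in range(20)] for i in range(10)])
    print("F",np.mean(F,0).round(2),"sd",np.std(F,0)[2].round(2),"eef",np.mean(Z,0).round(2),"t",s["clock"])
    R_,G,B=p[...,0],p[...,1],p[...,2]
    red=R_>1.8*np.maximum(G,B); blue=B>1.5*np.maximum(R_,G)
    for i in range(2,9): print(212+i,' '.join(f"{z[i,j]:.1f}"+("r" if red[i,j] else "b" if blue[i,j] else "") for j in range(3,18)))
E
python3 -c "
from h import *
level(12)"
```

```text
F [-3.86  1.43  5.99] sd 0.56 eef [ 582.11 -191.32   87.98] t 6.65
214 102.8 115.7 117.3 117.6 117.4 117.6 117.5 116.9 116.6 115.4 114.4 112.8 110.7 87.6 91.3
215 100.8 112.1 115.8 115.7 111.3 107.9 105.6 104.9 101.8 99.5 99.0 96.2 73.3 86.2 92.1
216 96.9 101.2 100.8 95.7 93.3 91.5 89.7 88.3 85.9 83.8 81.1 25.8r 84.0r 85.2r 91.7
217 85.8 85.4 84.6 85.3 80.7 81.2 81.2b 80.4b 79.6b 14.3 82.9r 84.0r 83.8r 83.9r 90.4
218 81.9 85.3b 84.4b 85.1b 83.9b 81.1b 80.2b 81.0b 80.6b 80.7 14.5 21.6 34.5 81.0 91.2
219 79.7 84.7b 84.2b 84.0b 41.0 39.0 37.5 14.3 14.2 14.9 14.0 20.0 32.2 79.1 90.3
220 228.0 33.9 31.7 29.4 26.7 25.5 14.1 14.4 14.3 14.1 13.8 18.6 30.6 77.1 88.0
```

>>> {"api": "jog_arm", "payload": {"plan": [0, 0, -0.001, 0, 0, 0, 0, 0, -0.002, 0, 0, 0, 0, 0, -0.003, 0, 0, 0, 0, 0, -0.0032, 0, 0, 0, 0, 0, -0.0032, 0, 0, 0]}}

```text
clock: 7.15
eef_pos: [582.2, -191.3, 84.9]
eef_rot: [3.141, -0.0, 0.136]
wrist_force: [-3.8, 1.8, 7.8]
finger_gap: 0.2
finger_force: 3.9
```

```bash
python3 -c "
from h import *
level(24)"
```

```text
F [-4.58  1.5   7.95] sd 0.41 eef [ 582.16 -191.33   84.98] t 8.35
214 102.7 116.4 117.1 117.4 117.1 117.2 117.3 117.2 115.8 116.2 114.0 112.7 110.7 87.7 88.8
215 101.0 112.7 116.1 116.0 110.5 108.0 105.7 104.1 102.4 100.6 97.8 95.7 75.0 85.8 89.0
216 97.5 100.2 100.4 95.4 93.2 92.0 89.7 87.8 85.3 83.6 80.2 25.2 73.2 84.3 88.7
217 85.7 85.3 85.2 84.6 81.2 80.5 80.6b 81.0b 80.3b 80.8 80.3r 80.9r 80.8r 82.8r 88.8
218 81.0 84.7b 85.0b 85.4b 84.1b 81.1b 80.8b 80.5b 80.4b 80.6 13.8 22.2 69.2 81.5 88.9
219 79.3 84.8b 84.7b 83.8b 41.6 39.3 37.1 14.3 14.9 13.6 14.7 19.6 32.7 79.4 88.1
220 33.7 33.5 31.4 28.9 27.1 24.9 14.3 14.0 14.7 14.3 14.6 17.7 31.0 78.1 87.2
```

Red and blue are level (80.65 mm each). The force was 7.95 N, held for 1.2 s. Next I'll let it up, check the force bias and go above the knob.

>>> {"api": "jog_arm", "payload": {"plan": [0, 0, 0.002, 0, 0, 0, 0, 0, 0.005, 0, 0, 0, 0, 0, 0.01, 0, 0, 0, 0, 0, 0.025, 0, 0, 0, 0, 0, 0.04, 0, 0, 0, 0, 0, 0.04, 0, 0, 0, 0, 0, 0.04, 0, 0, 0]}}

```text
clock: 9.05
eef_pos: [582.3, -191.3, 124.7]
eef_rot: [3.141, -0.001, 0.137]
wrist_force: [-0.1, 0.5, -0.3]
finger_gap: 0.6
finger_force: 0.0
```

```bash
python3 -c "
from h import *
level(12)"
```

```text
F [ 0.1  -0.09 -0.18] sd 0.44 eef [ 581.96 -191.26  123.92] t 9.65
214 103.4 116.9 116.9 118.0 117.0 116.5 116.6 117.1 116.2 115.3 113.4 112.2 110.6 88.6 94.9
215 101.4 112.7 115.4 114.8 110.2 108.3 105.7 104.9 102.6 100.9 98.1 95.7 40.2 86.1 94.4
216 97.9 100.2 101.6 96.1 93.3 91.2 90.0 87.4 85.7 84.2 86.9 87.4r 87.1r 86.1r 93.3
217 144.9 263.9 263.8 114.5 80.9 80.8 80.2b 80.4b 80.1b 15.0 87.4r 87.3r 86.3r 87.1r 93.8
218 264.5 263.9 264.1 264.6 264.6 81.3b 80.8b 80.1b 80.7b 80.2 13.3 22.7 34.6 81.0 93.1
219 265.0 263.7 263.9 264.6 264.7 265.0 37.5 13.9 13.8 15.0 15.1 20.4 32.6 79.6 91.2
220 264.3 263.8 265.2 264.6 264.6 264.3 13.8 14.3 14.5 14.3 14.7 17.2 31.0 77.8 87.3
```

>>> {"api": "jog_arm", "payload": {"plan": [-0.004, 0.033, 0, 0, 0, 0, -0.008, 0.066, 0, 0, 0, 0, -0.011, 0.1, 0, 0, 0, 0, -0.015, 0.133, 0, 0, 0, 0, -0.015, 0.133, -0.02, 0, 0, 0, -0.015, 0.133, -0.04, 0, 0, 0, -0.015, 0.133, -0.055, 0, 0, 0, -0.015, 0.133, -0.066, 0, 0, 0, -0.015, 0.133, -0.066, 0, 0, 0, -0.015, 0.133, -0.066, 0, 0, 0], "claw": 0.05}}

```text
clock: 10.65
eef_pos: [567.4, -58.5, 58.6]
eef_rot: [3.141, -0.0, 0.136]
wrist_force: [-0.3, 0.6, 0.6]
finger_gap: 50.2
finger_force: 0.0
```

```bash
python3 - <<'E'
from h import *
s=manip.read_state();print(s["eef_pos"],s["wrist_force"],s["finger_gap"])
a=cv2.resize(camera("side")[0][90:220,180:336],None,fx=4,fy=4);cv2.imwrite("pics/v2.png",a[:,:,::-1])
E
```

```text
[567.35787494 -58.52006859  58.64168315] [-0.29912378  0.59730582  0.60258281] 50.186676214685605
```

View pics/v2.png

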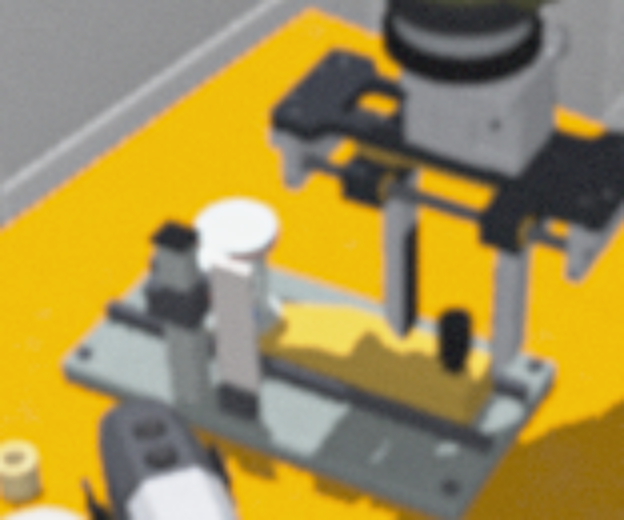

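>>> {"api": "jog_arm", "payload": {"plan": [0, 0, 0, 0, 0, 0, 0, 0, 0, 0, 0, 0, 0, 0, 0, 0, 0, 0, 0, 0, 0, 0, 0, 0, 0, 0, 0, 0, 0, 0, 0, 0, 0, 0, 0, 0, 0, 0, 0, 0, 0, 0, 0, 0, 0, 0, 0, 0], "claw": 0.01, "force": 40}}

```text
clock: 11.5
eef_pos: [567.2, -58.5, 58.4]
eef_rot: [3.141, -0.0, 0.136]
wrist_force: [-0.2, -3.2, 3.0]
finger_gap: 18.9
finger_force: 40.0
```

>>> {"api": "jog_arm", "payload": {"plan": [0.0004, -0.003, 0, 0, 0, 0, 0.0009, -0.007, 0, 0, 0, 0, 0.0015, -0.011, 0, 0, 0, 0, 0.002, -0.015, 0, 0, 0, 0, 0.0025, -0.019, 0, 0, 0, 0, 0.0031, -0.023, 0, 0, 0, 0, 0.0036, -0.027, 0, 0, 0, 0, 0.0041, -0.031, 0, 0, 0, 0, 0.0046, -0.0342, 0, 0, 0, 0, 0.0046, -0.0342, 0, 0, 0, 0, 0.0046, -0.0342, 0, 0, 0, 0]}}

```text
clock: 12.6
eef_pos: [571.8, -91.0, 58.4]
eef_rot: [-3.139, -0.0, 0.137]
wrist_force: [-0.6, 8.9, 4.5]
finger_gap: 18.7
finger_force: 40.0
```

```bash
python3 -c "
from h import *
level(6)"
```

```text
F [-0.79  9.17  4.57] sd 0.31 eef [571.78 -91.    58.39] t 12.9
214 350.5 350.2 348.9 348.1 348.3 347.0 345.8 344.2 343.3 341.1 337.2 112.7 110.2 86.8 98.8
215 353.3 353.0 351.6 351.7 351.2 349.0 348.3 348.0 347.4 346.2 345.5 344.3 343.2 341.4 338.5
216 355.1 354.4 353.0 353.3 351.9 352.0 351.7 351.1 351.1 350.9 349.1 348.3 348.1 347.2 345.7
217 356.7 356.0 356.3 356.8 355.0 354.4 353.7 353.5 352.7 353.1 351.5 351.4 351.0 350.0 349.7
218 358.7 358.1 357.4 356.6 356.3 355.9 355.9 355.5 355.1 354.0 354.2 353.7 352.8 352.5 352.2
219 358.7 358.9 358.9 359.1 358.0 358.0 357.4 356.4 356.2 355.9 355.7 355.1 354.7 354.3 353.8
220 359.3 359.9 359.8 359.9 359.0 358.7 359.3 358.2 358.1 357.3 356.6 356.5 356.7 356.4 355.9
```

>>> {"api": "jog_arm", "payload": {"plan": [0.0001, -0.001, 0, 0, 0, 0, 0.0003, -0.002, 0, 0, 0, 0, 0.0003, -0.002, 0, 0, 0, 0, 0.0003, -0.002, 0, 0, 0, 0]}}

```text
clock: 13.3
eef_pos: [572.0, -92.6, 58.4]
eef_rot: [-3.139, -0.0, 0.137]
wrist_force: [-1.5, 11.5, 5.4]
finger_gap: 19.0
finger_force: 40.0
```

>>> {"api": "jog_arm", "payload": {"plan": [-0.0002, 0.0015, 0, 0, 0, 0, -0.0002, 0.0015, 0, 0, 0, 0]}}

```text
clock: 13.5
eef_pos: [572.0, -92.5, 58.4]
eef_rot: [-3.141, -0.001, 0.137]
wrist_force: [1.5, 2.8, 3.5]
finger_gap: 18.9
finger_force: 40.0
```

>>> {"api": "jog_arm", "payload": {"plan": [0, 0, 0, 0, 0, 0, 0, 0, 0, 0, 0, 0, 0, 0, 0, 0, 0, 0, 0, 0, 0, 0, 0, 0, 0, 0, 0, 0, 0, 0, 0, 0, 0.02, 0, 0, 0, 0, 0, 0.04, 0, 0, 0, 0, 0, 0.066, 0, 0, 0, 0, 0, 0.075, 0, 0, 0], "claw": 0.05}}

```text
clock: 14.4
eef_pos: [572.6, -93.2, 135.6]
eef_rot: [3.14, -0.003, 0.136]
wrist_force: [0.5, -0.3, 0.9]
finger_gap: 49.9
finger_force: 0.0
```

>>> {"api": "jog_arm", "payload": {"plan": [0.0026, -0.025, 0, 0, 0, 0, 0.0052, -0.05, 0, 0, 0, 0, 0.0078, -0.075, 0, 0, 0, 0, 0.0103, -0.0983, 0, 0, 0, 0, 0.0103, -0.0983, -0.01, 0, 0, 0, 0.0103, -0.0983, -0.02, 0, 0, 0, 0.0103, -0.0983, -0.026, 0, 0, 0, 0.0103, -0.0983, -0.026, 0, 0, 0, 0.0103, -0.0983, -0.026, 0, 0, 0], "claw": 0}}

```text
clock: 15.3
eef_pos: [582.2, -190.6, 107.3]
eef_rot: [-3.142, 0.0, 0.137]
wrist_force: [0.6, 0.1, 0.1]
finger_gap: 0.4
finger_force: 0.0
```

```bash
python3 -c "
from h import *
level(10)"
```

```text
F [-0.06 -0.05  0.14] sd 0.33 eef [ 582.2  -191.16  107.53] t 15.8
214 102.9 115.9 117.4 117.5 117.2 117.7 116.7 117.7 116.8 116.3 114.9 113.2 110.5 87.4 100.3
215 102.2 112.8 115.9 115.2 111.2 108.1 105.5 104.2 102.4 100.7 98.0 95.9 39.8r 98.6r 97.5r
216 97.5 100.4 100.7 95.2 94.0 91.3 89.4 88.4 85.9 84.8 79.3 98.2r 99.0r 98.4r 97.7r
217 84.9 85.2 84.4 84.4 80.1 80.7 81.3b 80.3b 81.0b 15.1 14.5 23.2 35.8 48.9 95.3
218 81.8 84.9b 84.3b 84.2b 83.8b 80.1b 80.8b 81.0b 81.7b 80.9 15.1 20.7 33.9 46.7 93.3
219 247.9 248.1 248.3 84.6 41.0 39.2 37.9 14.5 13.9 14.3 14.2 19.9 32.6 45.5 91.1
220 247.7 247.3 248.0 248.5 27.0 24.9 14.3 14.9 13.7 15.2 14.2 17.4 31.5 43.0 88.0
```

>>> {"api": "jog_arm", "payload": {"plan": [0, 0, -0.002, 0, 0, 0, 0, 0, -0.004, 0, 0, 0, 0, 0, -0.0055, 0, 0, 0, 0, 0, -0.007, 0, 0, 0, 0, 0, -0.009, 0, 0, 0, 0, 0, -0.011, 0, 0, 0, 0, 0, -0.013, 0, 0, 0, 0, 0, -0.015, 0, 0, 0, 0, 0, -0.017, 0, 0, 0, 0, 0, -0.019, 0, 0, 0, 0, 0, -0.02, 0, 0, 0, 0, 0, -0.021, 0, 0, 0, 0, 0, -0.0218, 0, 0, 0, 0, 0, -0.0225, 0, 0, 0, 0, 0, -0.0225, 0, 0, 0, 0, 0, -0.0225, 0, 0, 0]}}

```text
clock: 17.4
eef_pos: [582.4, -191.4, 86.2]
eef_rot: [3.141, -0.001, 0.137]
wrist_force: [-5.8, 0.7, 14.3]
finger_gap: 0.3
finger_force: 7.0
```

```bash
python3 -c "
from h import *
level(12)"
```

```text
F [-5.06  1.81 13.82] sd 0.6 eef [ 582.4  -191.44   86.15] t 18.0
214 102.6 116.5 117.8 117.1 117.2 117.7 117.3 116.7 116.6 115.4 114.3 112.4 111.3 88.3 90.3
215 101.0 112.0 115.4 114.7 110.3 107.9 105.8 104.7 102.0 100.3 98.9 95.1 74.1 86.5 89.8
216 97.0 100.9 100.7 95.6 94.3 91.5 89.0 87.6 85.1 83.4 79.4 24.9 82.3r 84.2 89.5
217 86.2 85.8 85.0 84.7 80.1 80.2 81.4b 81.5b 79.8b 81.4 82.6r 82.2r 82.2r 82.2r 90.0
218 81.2 85.1b 84.0b 84.7b 84.4b 79.9b 80.5b 80.7b 80.2b 80.5 14.5 21.7 34.7 81.5 90.2
219 79.6 84.4b 86.0b 84.0b 41.5 40.0 36.8 14.5 14.3 14.4 14.3 20.3 32.6 78.5 89.1
220 226.1 34.0 31.6 30.2 27.0 25.7 13.4 15.7 14.7 13.9 13.9 17.8 31.2 77.1 89.1
```

>>> {"api": "jog_arm", "payload": {"plan": [0, 0, -0.0007, 0, 0, 0, 0, 0, -0.0014, 0, 0, 0, 0, 0, -0.0014, 0, 0, 0, 0, 0, -0.0014, 0, 0, 0]}}

```text
clock: 18.4
eef_pos: [582.4, -191.4, 84.8]
eef_rot: [3.141, -0.001, 0.137]
wrist_force: [-5.6, 1.6, 14.2]
finger_gap: 0.7
finger_force: 7.3
```

```bash
python3 -c "
from h import *
level(24)"
```

```text
F [-5.13  1.9  14.81] sd 0.42 eef [ 582.42 -191.44   84.85] t 19.6
214 102.8 116.6 117.5 117.1 117.6 116.7 117.0 116.6 117.3 116.2 114.5 112.4 110.9 86.9 88.8
215 101.4 112.8 116.0 115.3 110.7 107.9 105.9 104.1 101.8 100.8 98.6 96.4 73.8 86.4 88.8
216 97.4 100.9 100.7 95.6 93.4 91.5 89.2 87.5 85.9 84.1 79.8 25.6 71.8 85.3 88.2
217 85.5 85.7 85.0 84.8 80.4 80.9 80.3b 80.5b 80.1b 81.2 80.4r 81.3r 80.9r 82.4r 88.5
218 81.1 84.8b 84.7b 84.6b 84.2b 81.1b 80.5b 81.0b 80.3b 80.3 14.6 22.5 68.4 81.7 88.2
219 79.3 84.6b 84.6b 84.2b 41.7 39.6 37.3 13.7 14.7 14.5 14.4 20.6 32.6 79.8 88.3
220 33.8 33.3 31.6 29.4 27.2 25.1 14.8 14.9 14.4 14.4 14.3 17.8 30.7 77.0 87.7
```

Red and blue are level again, and the force was 14.8 N, held for over a second. Now I'll let the cap up and clear off.

>>> {"api": "jog_arm", "payload": {"plan": [0, 0, 0.003, 0, 0, 0, 0, 0, 0.007, 0, 0, 0, 0, 0, 0.012, 0, 0, 0, 0, 0, 0.018, 0, 0, 0, 0, 0, 0.03, 0, 0, 0, 0, 0, 0.055, 0, 0, 0, 0, 0, 0.08, 0, 0, 0, 0, 0, 0.1, 0, 0, 0, 0, 0, 0.1, 0, 0, 0, 0, 0, 0.1, 0, 0, 0]}}

```text
clock: 20.6
eef_pos: [581.9, -191.2, 182.9]
eef_rot: [-3.141, 0.0, 0.136]
wrist_force: [-0.1, 0.4, -1.1]
finger_gap: 0.6
finger_force: 0.0
```

```bash
python3 - <<'E'
from h import *
level(6)
a=cv2.resize(camera("side")[0][90:220,180:336],None,fx=4,fy=4);cv2.imwrite("pics/v3.png",a[:,:,::-1])
E
```

```text
F [0.08 0.05 0.12] sd 0.63 eef [ 581.72 -191.16  182.2 ] t 20.9
214 322.9 322.4 322.4 323.1 323.4 322.8 323.6 323.2 323.0 323.8 322.0 113.2 111.5 88.6 99.0
215 322.6 323.0 322.6 323.0 323.9 323.5 322.4 323.4 322.8 322.3 322.7 95.8 40.1r 97.0r 99.0r
216 322.7 322.8 322.8 322.6 323.1 323.5 321.7 323.6 322.8 323.1 322.7 322.4 99.1r 97.9r 97.9r
217 320.5 319.7 322.6 322.6 322.8 322.9 323.6 323.2 321.9 322.9 323.5 323.7 322.3 295.8 295.8
218 322.4 321.6 322.8 323.3 323.2 322.4 323.2 323.1 323.3 322.4 322.1 323.0 323.2 323.0 323.2
219 322.3 321.4 322.0 322.6 322.3 323.1 322.8 323.6 323.3 322.7 322.9 321.9 322.9 322.9 322.6
220 322.8 322.3 322.3 322.9 322.3 322.3 323.2 323.3 322.9 322.7 323.6 322.9 322.6 323.5 323.4
```

View pics/v3.png

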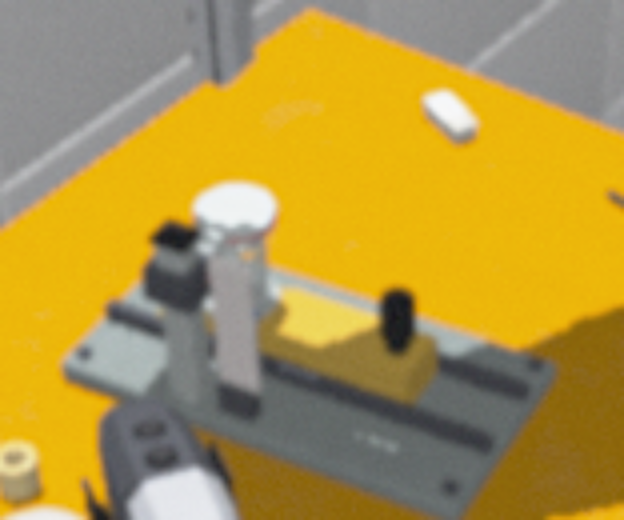

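The cap is up (red index at about 98 mm), the wedge is in by about 34 mm, and the gripper is clear of everything.

```bash
python3 -c "
from cell import manip
print(manip.sign_off())"
```

```text
the job is handed in; nothing more can be done
None
```

The spring pushed back with about 8 N at the mark; with the wedge slid in about 34 mm it gives 14.8 N there (held over 1 s), and the job is handed in with the cap up, the wedge as set and nothing else touched.

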